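# Load the dish carrier under the tub's retaining covers

### The arm

A 7-joint arm with a two-finger parallel gripper is mounted at the origin on a cart in front of the work surface, level with it; the furniture and walls round the work are solid. World frame = base frame: x ahead of the robot, y to its left, z up, the work surface at z = 0. Lengths are in m, angles in rad, forces in N, time in s.
With the tool pointing down it reaches from about 0.425 to 0.875 m from the base axis. Payload 4.7 kg.
Tool frame: the origin (TCP) lies at the very end of the fingers, on their centre line; the grasp point (between the pads) lies 19 mm behind it (grip_point_offset is the distance from the TCP to the grasp point, in m); x points along the fingers, z is the direction in which the jaws open and shut, and the axes are right-handed (so a half turn about x gives the same grasp; the last joint's range is limited). The gripper opens to 87 mm and grips with 3 to 60 N. Pads are 19 mm wide; open, the fingers measure 117 mm over their backs; the gripper's body (75 mm by 190 mm) begins 51 mm behind the grasp point.
Start: joints at [1.317, 0.321, -0.07, 1.45, 0.023, 1.371, -0.057], TCP at [0.172, -0.627, 0.223] pointing down, gripper open.
Joint ranges: [-2.86, 2.86], [-0.3, 2.09], [-1.38, 1.24], [0.06, 2.45], [-1.56, 4.7], [0.09, 2.05], [-2.69, 2.69]. Speed limits (rad/s): [2.57, 2.57, 3.14, 3.14, 3.14, 3.14, 3.14].

### API

Orientations are given as a rotation vector (axis times angle).
In Python, from bench import get_state, get_image, calibration, close_job, grip_point_offset gives the robot as it stands.
- The arm moves only by the tool play_rows, never from a script. Its argument "targets" is a list of rows, each an object with "claw": the closure, from 0 (fully open) to 1 (shut); "linear": the shift along the tool's x, y, z as a fraction of full scale, a list of three; "rotation": the turn, a rotation vector about the tool's x, y, z as a fraction of full scale, a list of three. In form: [{"claw": claw, "linear": [x, y, z], "rotation": [wx, wy, wz]}, ...]. A call has 1 to 10 rows; each row shifts and turns the pose as measured when the row begins, along the tool's axes as they then stand; what a row does not reach is not made up. Full scale, the value 1, is 2.5 cm for a shift and 90 degrees for a turn. A row lasts 1/12 s, in which the tool goes at most 41.7 mm and 7.16 degrees, less where a joint would pass 70% of its speed; a pose out of reach is approached as far as the arm can. A call with a number of a shift or a turn outside -1 to 1 is refused whole. A call with a gripper value outside its range is refused whole. The fingers move at their own pace and stop on an object; "newtons" is the grip in N (left out, the last holds). Time passes only in rows, so rows that do not move let the fingers close. It gives the time, the measured TCP pose, the force and the opening at its end, in the units of the state.
- get_state(): the state, without advancing time (a new reading comes with each control period).
- get_image(name): name is "scene" or "top" or "wrist"; returns the picture (420x560x3 uint8, blue, green, red); there is no depth.
- calibration(name): a dict with "fx", "fy", "cx", "cy" (pixels), "rvec" (rotation vector, rad) and "tvec" (3), from world to camera coordinates, as OpenCV has them; the wrist camera has in their place "hand_eye" (4x4, takes a point from camera to tool coordinates, whose origin is the TCP and whose axes are the tool frame's). Camera axes: x right, y down, z forward; pixel columns grow to the right and rows downward; lengths in m; the calibration is good to about 2 mm. A picture is of the moment at which its call begins: read the wrist's pose just before it. calibration takes no time and is no camera call.
- close_job(): hands the job in, once; it reports no verdict.
The state is a dict: "time": time; "joint_positions": joint angles; "qd": joint speeds; "joint_torque": joint torques, N m; "position": TCP position; "tool_rot": TCP orientation; "ft_force": force on the tool from outside, world axes, zero at the start; "torque": the same for the moment, N m; "grip_width": opening from 0.0 (shut) to 1.0 (fully open).
Only numpy, scipy, OpenCV 4.12 (cv2) and the standard library are available. Lean on these libraries where they do the work, as an engineer would, in place of code of your own. Each camera call takes 0.05 s, during which the arm holds its last target. There are 200 camera calls.

### The job

Put the dish carrier into the incubation tub: its base is longer than the gap between the two fixed covers, so tilt it, feed one end under the deep cover on the robot's side, and right it inside so that it stands flat on the tub floor. Then push it firmly home against the hidden stop under the far cover, so that both covers hold its ends down, and let go of it standing upright. Do not tip the carrier over, and leave the bottle, the cup and the timer where they stand.

Things in the scene. Friction and masses are not known exactly. Their poses are not given: they have to be found in the camera images.
- carrier: Loose dish carrier, about 0.26 kg: steel base plate 170 (x) x 74 (y) x 5 mm with two clear 63 mm dishes clipped on at x = +-47.5; base and dishes are 21 mm thick. From the base's middle rises a strap 20 (x) x 6 (y) mm to z = 120. Origin: centre of the base's underside; x along the base, z up the handle. Both ends are alike: it may go in either way round. It starts upright on the worktop.
- carrier_grip (a point): Centre of the carrier's black plastic grip, 24 (x) x 16 (y) x 55 mm, on top of the strap: 147.5 mm above the underside of the base (the grip spans z = 120 to 175). Axes as the carrier's.
- tub: Fixed incubation tub, white walls, dial on its front, steel covers; 255 (x) x 120 (y) x 88 mm. Origin: centre of its footprint on the worktop; x points to the far end, away from the robot. Inner floor at z = 12 mm; inside the 5 mm walls 245 x 110 mm. Two fixed covers, 6 mm thick, underside z = 82, over the whole width: deep one at the robot's end, x = -127.5 to -47.5; shallow far one, x = 77.5 to 127.5.
- tub_gap (a point): Centre of the open gap between the tub's covers (15 mm from the tub's origin along its x), at the covers' top, 88 mm up. The gap is 125 (x) x 110 (y) mm; a level base does not pass. Leaning about 45 degrees, handle towards the robot, the base's low robot-side end goes in first and back under the deep cover; then, as it is levelled, the far end swings down through the gap. Axes as the tub's.
- stop: Grey stop bar, 8 x 90 x 30 mm, fixed across the tub's floor, hidden under the far cover. Origin: foot of the middle of its face towards the robot; axes as the tub's. The face is 98 to 111 mm from the tub's origin along x, each time elsewhere. When home the carrier's end touches it, the carrier's origin 85 mm nearer the robot, both ends at least 10 mm under the covers.
- bottle: Bystander: reagent bottle with blue screw cap, 56 mm across, 101 mm tall, loose; origin at the centre of its underside.
- cup: Bystander: screw-lid cup of dark pulses, 62 mm across, 73 mm tall, loose; origin at the centre of its underside.
- timer: Bystander: bench timer lying flat, 66 x 66 x 19 mm, loose; origin at the centre of its underside.
There are look-alikes about, which are no part of the job. Leave any pink look-alike of the carrier alone.

How it is judged:
By the outcome, as a careful person would: the job done as asked, in the order asked, and still so for the second after the job is handed in, with the robot touching nothing.
It also fails if it takes over 51 s, if anything falls off the work surface, if the arm or the gripper's body presses on something with over 40 N, if the wrist force passes 120 N, or if a joint passes its speed limit or range.

## Working session

There is one attempt and no reset: what is moved stays moved. The work goes in short steps, Python scripts to look and compute and a tool call to move; the robot and the scene stay as the last step left them, time stands still between calls to the robot, and variables do not carry over. Pictures are saved under pics/ and viewed, about 8 in all and at most 12, crops included, and the job is handed in when it is done.

Besides the shell and the picture viewer there is one more tool, called after "Call:" by a JSON object that holds its "op" and its "data", one argument or row to a line. play_rows: Moves the arm, as the interface text tells. Shift numbers are shares of 2.5 cm and turn numbers shares of 90 degrees, none past 1 either way. Its arguments: {"type":"object","properties":{"targets":{"type":"array"},"newtons":{"type":"number"}},"required":["targets"]}

```bash
mkdir -p pics; ls
cat > h.py <<'E'
import numpy as np, cv2
from scipy.spatial.transform import Rotation as R
from bench import get_state, get_image, calibration, close_job, grip_point_offset
def cam(name, st=None):
    c=calibration(name); K=np.array([[c['fx'],0,c['cx']],[0,c['fy'],c['cy']],[0,0,1.]])
    if 'rvec' in c:
        Rm=R.from_rotvec(np.ravel(c['rvec'])).as_matrix(); t=np.ravel(c['tvec'])
    else:
        T=np.eye(4);T[:3,:3]=R.from_rotvec(st['tool_rot']).as_matrix();T[:3,3]=st['position']
        W=np.linalg.inv(T@np.array(c['hand_eye'])); Rm,t=W[:3,:3],W[:3,3]
    return K,Rm,t
def ray(C,uv,z):
    K,Rm,t=C; d=Rm.T@np.linalg.solve(K,[uv[0],uv[1],1.]); o=-Rm.T@t
    return o+d*(z-o[2])/d[2]
def proj(C,p):
    K,Rm,t=C; q=K@(Rm@np.array(p)+t); return q[:2]/q[2]
E
python3 - <<'E'
from h import *
for n in ['scene','top']:
    im=get_image(n); cv2.imwrite(f'pics/{n}0.png',im)
    C=cam(n); print(n, -C[1].T@C[2], C[1][2])
s=get_state(); print(s, grip_point_offset)
a=cv2.imread('pics/scene0.png');b=cv2.imread('pics/top0.png')
E
```

```text
pics
scene [-0.35963837 -0.3262447   0.90101282] [ 0.68212652  0.39883987 -0.61288675]
top [-0.20863412  0.36821008  1.6211137 ] [ 0.43873339 -0.11849359 -0.89077061]
{'time': 0.1, 'joint_positions': array([ 1.31710969,  0.32174107, -0.0700851 ,  1.45154001,  0.02261679,
        1.37082044, -0.0569226 ]), 'qd': array([-0.00126366, -0.00097763, -0.00040207, -0.00231465, -0.00134998,
        0.00010071,  0.00018837]), 'joint_torque': array([-5.93198965e-04, -4.92573774e+01, -4.06093905e-01, -3.13401997e+01,
       -6.42250967e-02,  3.94282106e-02,  7.34303831e-05]), 'position': array([ 0.17180417, -0.62636825,  0.22158249]), 'tool_rot': array([ 1.01070184,  1.32553209, -1.00911228]), 'ft_force': array([ 0.49763581, -0.24668764,  0.03617687]), 'torque': array([-0.02612013, -0.08571956, -0.0069098 ]), 'grip_width': 1.0019079702335838} 0.0187
```

View pics/scene0.png

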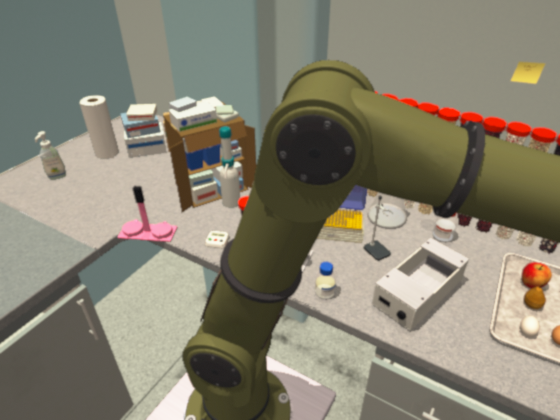

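View pics/top0.png

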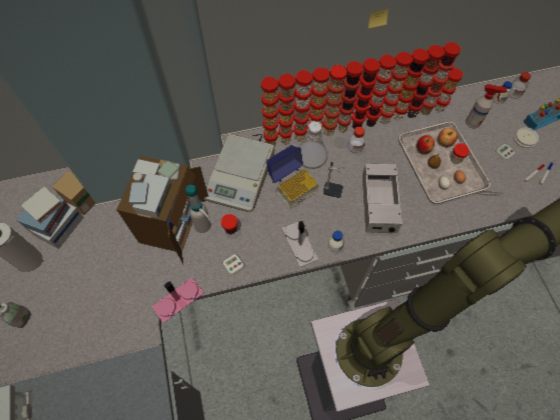

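Candidates in the top view: a white/steel carrier with two dishes and a black grip at (300,242), the pink look-alike at (177,300), and a small dark stand at (333,188). I choose the one at (300,242). The tub is at (382,197), the bottle at (336,240), the cup at (229,224) and the timer at (233,264). Next is a close crop to check the choice.

Run:
```python
from h import *
b=cv2.imread('pics/top0.png')
c=cv2.resize(b[150:275,270:415],None,fx=5.4,fy=4.8*1.0,interpolation=cv2.INTER_CUBIC) if 0 else cv2.resize(b[155:270,270:415],None,fx=5,fy=5,interpolation=cv2.INTER_CUBIC)
cv2.imwrite('pics/crop1.png',c)
```

```text
(no output)
```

View pics/crop1.png

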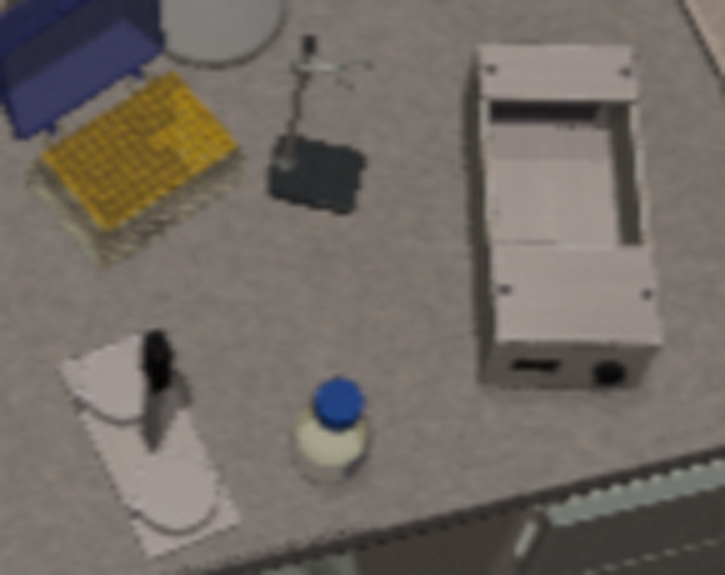

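Run:
```python
from h import *
C=cam('top'); P=lambda x,y,z:ray(C,(270+(x+.5)/5-.5,155+(y+.5)/5-.5),z)
c=np.array([P(*p,.005) for p in [(62,362),(140,333),(238,520),(150,556)]]);print(c.round(4),c.mean(0))
ax=(c[0]+c[1]-c[2]-c[3])/2; print('axis',np.linalg.norm(ax),np.degrees(np.arctan2(ax[1],ax[0])))
print('grip top',P(156,337,.175), 'grip ctr',P(157,360,.147))
t=np.array([P(*p,.088) for p in [(477,45),(633,45),(660,343),(494,338)]]);print(t.round(4),t.mean(0))
ax=(t[0]+t[1]-t[2]-t[3])/2; print('axis',np.linalg.norm(ax),np.degrees(np.arctan2(ax[1],ax[0])))
print('bottle cap',P(339,395,.101),'lamp',P(320,175,0.005))
print('cup',ray(C,(229,224),.073),'timer',ray(C,(233,264),.019))
s=get_state();print(R.from_rotvec(s['tool_rot']).as_matrix().round(3))
print(np.array(calibration('wrist')['hand_eye']).round(3))
```

```text
[[0.5143 0.1677 0.005 ]
 [0.5233 0.1039 0.005 ]
 [0.3588 0.0743 0.005 ]
 [0.3477 0.1444 0.005 ]] [0.43600525 0.12257115 0.005     ]
axis 0.16763753867877634 9.065510312570176
grip top [0.44067665 0.1218812  0.175     ] grip ctr [0.43607497 0.12115557 0.147     ]
[[ 0.6597 -0.2003  0.088 ]
 [ 0.6302 -0.3175  0.088 ]
 [ 0.3854 -0.2454  0.088 ]
 [ 0.4188 -0.1301  0.088 ]] [ 0.5235299  -0.22334718  0.088     ]
axis 0.2530163504139614 -16.32504240737944
bottle cap [ 0.39809764 -0.0043923   0.101     ] lamp [ 0.62190587 -0.07076531  0.005     ]
cup [0.54296576 0.36025961 0.073     ] timer [0.40885841 0.37793093 0.019     ]
[[-0.001  0.964  0.265]
 [ 0.002  0.265 -0.964]
 [-1.    -0.    -0.002]]
[[-0.001 -0.275  0.961 -0.162]
 [ 0.001 -0.961 -0.275  0.075]
 [ 1.     0.001  0.001 -0.   ]
 [ 0.     0.     0.     1.   ]]
```

Call:
{"op": "play_rows", "data": {
  "targets": [
    {"claw": 0,"linear": [-0.3,1,-0.2],"rotation": [-0.027,0,0]},
    {"claw": 0,"linear": [-0.3,1,-0.2],"rotation": [-0.027,0,0]},
    {"claw": 0,"linear": [-0.3,1,-0.2],"rotation": [-0.027,0,0]},
    {"claw": 0,"linear": [-0.3,1,-0.2],"rotation": [-0.027,0,0]},
    {"claw": 0,"linear": [-0.3,1,-0.2],"rotation": [-0.027,0,0]},
    {"claw": 0,"linear": [-0.3,1,-0.2],"rotation": [-0.027,0,0]},
    {"claw": 0,"linear": [-0.3,1,-0.2],"rotation": [-0.027,0,0]},
    {"claw": 0,"linear": [-0.3,1,-0.2],"rotation": [-0.027,0,0]},
    {"claw": 0,"linear": [-0.3,1,-0.2],"rotation": [-0.027,0,0]},
    {"claw": 0,"linear": [-0.3,1,-0.2],"rotation": [-0.027,0,0]}
  ]
}}

```text
time: 0.93
position: [0.386, -0.454, 0.2989]
tool_rot: [0.662, 1.475, -0.654]
ft_force: [-0.6, -0.9, -0.8]
grip_width: 1.001
```

```bash
cat >> h.py <<'E'
def need(pos,zyaw,lean=0):
    """shift (fraction units) and rotation (fraction units) from now to TCP pose: tool z at yaw deg, lean deg = handle towards robot"""
    s=get_state(); T=R.from_rotvec(s['tool_rot'])
    a,l=np.radians([zyaw,lean]); f=np.array([np.cos(a),np.sin(a),0]); u=np.array([0,0,1.])
    x=-(np.cos(l)*u-np.sin(l)*f); z=np.cos(l)*f+np.sin(l)*u; y=np.cross(z,x)
    G=R.from_matrix(np.c_[x,y,z])
    d=T.inv().apply(np.array(pos)-s['position'])/.025; w=(T.inv()*G).as_rotvec()/(np.pi/2)
    print('t',round(s['time'],2),'pos',s['position'].round(4),'F',s['ft_force'].round(1),'w',round(s['grip_width'],3),'| lin',d.round(2),'rot',w.round(3),'q',s['joint_positions'].round(2))
E
python3 -c "
from h import *
need([.436,.122,.26],9)"
```

```text
t 0.93 pos [ 0.386  -0.454   0.2989] F [-0.6 -0.9 -0.8] w 1.001 | lin [  1.71  16.84 -15.83] rot [-0.636 -0.004 -0.004] q [ 1.06  0.2  -0.28  1.46  0.05  1.5  -0.06]
```

Call:
{"op": "play_rows", "data": {
  "targets": [
    {"claw": 0,"linear": [0,0.8,-0.75],"rotation": [-0.03,0,0]},
    {"claw": 0,"linear": [0,0.85,-0.7],"rotation": [-0.03,0,0]},
    {"claw": 0,"linear": [0,0.9,-0.65],"rotation": [-0.03,0,0]},
    {"claw": 0,"linear": [0,0.95,-0.6],"rotation": [-0.03,0,0]},
    {"claw": 0,"linear": [0,1,-0.55],"rotation": [-0.03,0,0]},
    {"claw": 0,"linear": [0,1,-0.5],"rotation": [-0.03,0,0]},
    {"claw": 0,"linear": [0,1,-0.45],"rotation": [-0.03,0,0]},
    {"claw": 0,"linear": [0,1,-0.4],"rotation": [-0.03,0,0]},
    {"claw": 0,"linear": [0,1,-0.35],"rotation": [-0.03,0,0]},
    {"claw": 0,"linear": [0,1,-0.3],"rotation": [-0.03,0,0]}
  ]
}}

```text
time: 1.77
position: [0.4276, -0.144, 0.3073]
tool_rot: [0.229, 1.554, -0.23]
ft_force: [0.4, -0.3, 0.8]
grip_width: 0.997
```

```bash
python3 -c "
from h import *
need([.436,.122,.26],9)"
```

```text
t 1.77 pos [ 0.4276 -0.144   0.3073] F [ 0.4 -0.3  0.8] w 0.997 | lin [ 1.88 10.28 -2.76] rot [-0.286  0.003  0.   ] q [ 0.85 -0.13 -0.52  1.76 -0.07  1.49  0.05]
```

Call:
{"op": "play_rows", "data": {
  "targets": [
    {"claw": 0,"linear": [0.1,1,-0.45],"rotation": [-0.03,0,0]},
    {"claw": 0,"linear": [0.1,1,-0.4],"rotation": [-0.03,0,0]},
    {"claw": 0,"linear": [0.1,1,-0.35],"rotation": [-0.03,0,0]},
    {"claw": 0,"linear": [0.1,1,-0.3],"rotation": [-0.03,0,0]},
    {"claw": 0,"linear": [0.1,1,-0.2],"rotation": [-0.03,0,0]},
    {"claw": 0,"linear": [0.1,1,-0.1],"rotation": [-0.03,0,0]},
    {"claw": 0,"linear": [0.1,1,0],"rotation": [-0.03,0,0]},
    {"claw": 0,"linear": [0.1,0.8,0],"rotation": [-0.03,0,0]},
    {"claw": 0,"linear": [0.1,0.5,0],"rotation": [-0.02,0,0]},
    {"claw": 0,"linear": [0,0,0],"rotation": [0,0,0]}
  ]
}}

```text
time: 2.6
position: [0.3962, 0.1079, 0.286]
tool_rot: [-0.166, 1.555, 0.141]
ft_force: [-0.6, 0.6, -0.3]
grip_width: 0.997
```

```bash
python3 -c "
from h import *
need([.436,.122,.26],9)
s=get_state(); im=get_image('wrist'); cv2.imwrite('pics/w1.png',im)
C=cam('wrist',s); print(-C[1].T@C[2], proj(C,[.436,.122,.175]))
np.save('w1.npy',np.r_[s['position'],s['tool_rot']])
"
```

```text
t 2.6 pos [0.3962 0.1079 0.286 ] F [-0.6  0.6 -0.3] w 0.997 | lin [1.05 0.26 1.66] rot [0.025 0.006 0.011] q [ 0.57 -0.28 -0.74  1.87 -0.17  1.47  0.06]
[0.37945454 0.18452423 0.44701721] [328.92241909 198.57824504]
```

View pics/w1.png

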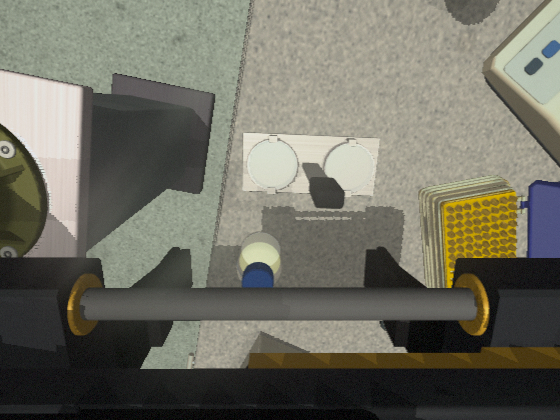

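The wrist view shows the carrier base with corners (244,133), (379,138), (374,195) and (243,192), and the black grip's top around (327,193). Both dishes and the dark handle match the description.

```bash
python3 -c "
from h import *
v=np.load('w1.npy'); C=cam('wrist',dict(position=v[:3],tool_rot=v[3:]))
c=np.array([ray(C,p,.005) for p in [(244,133),(379,138),(374,195),(243,192)]]);print(c,c.mean(0))
ax=c[1]+c[2]-c[0]-c[3];print(np.linalg.norm(ax)/2,np.degrees(np.arctan2(ax[1],ax[0])))
im=cv2.imread('pics/w1.png')[165:220,295:355]; m=(im.max(2)<60).astype(np.uint8)
n,l,st,ce=cv2.connectedComponentsWithStats(m); 
for s,k in zip(st[1:],ce[1:]):
  if s[4]>60: print(s,k)
for z in (.12,.175): print(z,proj(C,[.436,.122,z]))
ys,xs=np.where(m); 
for y in range(0,55,4): print(y+165,xs[ys==y].min()+295 if (ys==y).any() else '',xs[ys==y].max()+295 if (ys==y).any() else '')
"
```

```text
[[0.34896461 0.14368953 0.005     ]
 [0.51379067 0.17038706 0.005     ]
 [0.52769342 0.09897188 0.005     ]
 [0.3602812  0.06990618 0.005     ]] [0.43768247 0.12073866 0.005     ]
0.1684427310805796 9.527779456634876
0.12 [320.40020279 183.69916565]
0.175 [328.92241909 198.57824504]
165  
169  
173  
177  
181  
185  
189  
193  
197  
201 333 338
205 327 342
209  
213  
217
```

Call:
{"op": "play_rows", "data": {
  "targets": [
    {"claw": 0,"linear": [0.3,0.2,0.9],"rotation": [0.02,0.005,0.01]},
    {"claw": 0,"linear": [0.6,0.1,0.7],"rotation": [0,0,0]},
    {"claw": 0,"linear": [0.8,0,0],"rotation": [0,0,0]},
    {"claw": 0,"linear": [0.5,0,0],"rotation": [0,0,0]},
    {"claw": 0,"linear": [0,0,0],"rotation": [0,0,0]}
  ]
}}

```text
time: 3.07
position: [0.4385, 0.1162, 0.2317]
tool_rot: [-0.125, 1.561, 0.115]
ft_force: [0.1, -0.3, 0.4]
grip_width: 0.998
```

```bash
python3 -c "
from h import *
need([.437,.1215,.129],9.3)"
```

```text
t 3.07 pos [0.4385 0.1162 0.2317] F [ 0.1 -0.3  0.4] w 0.998 | lin [ 4.11  0.25 -0.05] rot [-0.006  0.004  0.004] q [ 0.58 -0.12 -0.83  1.88 -0.08  1.34 -0.08]
```

Call:
{"op": "play_rows", "data": {
  "targets": [
    {"claw": 0,"linear": [0.6,0.25,0],"rotation": [-0.006,0.004,0.004]},
    {"claw": 0,"linear": [0.8,0,0],"rotation": [0,0,0]},
    {"claw": 0,"linear": [0.8,0,0],"rotation": [0,0,0]},
    {"claw": 0,"linear": [0.8,0,0],"rotation": [0,0,0]},
    {"claw": 0,"linear": [0.6,0,0],"rotation": [0,0,0]},
    {"claw": 0,"linear": [0.2,0,0],"rotation": [0,0,0]},
    {"claw": 0,"linear": [0,0,0],"rotation": [0,0,0]}
  ]
}}

```text
time: 3.65
position: [0.4418, 0.1131, 0.1372]
tool_rot: [-0.119, 1.565, 0.111]
ft_force: [0.4, -0.2, 0.1]
grip_width: 0.996
```

```bash
python3 -c "
from h import *
need([.437,.1215,.129],9.3)"
cat > plan.py <<'E'
import numpy as np
# tub-local mm. carrier pose (x,z of underside centre, th lean). clearance to tub parts
def pts(x,z,t):
    c,s=np.cos(t),np.sin(t)
    P=[]
    for a0,a1,h0,h1 in [(-85,85,0,5),(-79,79,5,21),(-10,10,21,120),(-14,14,120,175)]:
        for a in np.linspace(a0,a1,int((a1-a0)/2)+1): P+=[(a,h0),(a,h1)]
        for h in np.linspace(h0,h1,int((h1-h0)/2)+2): P+=[(a0,h),(a1,h)]
    P=np.array(P); return np.c_[x+c*P[:,0]-s*P[:,1], z+s*P[:,0]+c*P[:,1]]
rects=[(-127.5,-47.5,82,88),(77.5,127.5,82,88),(-127.5,-122.5,0,88),(122.5,127.5,0,88),(-127.5,127.5,-20,12),(98,122,12,42)]
def clr(x,z,tdeg):
    P=pts(x,z,np.radians(tdeg)); m=1e9
    for x0,x1,z0,z1 in rects:
        dx=np.maximum(np.maximum(x0-P[:,0],P[:,0]-x1),0); dz=np.maximum(np.maximum(z0-P[:,1],P[:,1]-z1),0)
        d=np.hypot(dx,dz); ins=(d==0)
        m=min(m,-1 if ins.any() else d.min())
    return m
if __name__=='__main__':
    for t in [60,55,50,45,40,35,30,25,20,15,10,5,0]:
        best=[(clr(x,z,t),x,z) for x in range(-40,60,4) for z in range(14,150,4)]
        # ridge: best clearance at each height
        print(t,[(z,)+max((round(float(b[0]),1),b[1]) for b in best if b[2]==z) for z in range(14,130,12)])
E
python3 plan.py
```

```text
t 3.65 pos [0.4418 0.1131 0.1372] F [ 0.4 -0.2  0.1] w 0.996 | lin [ 0.32  0.36 -0.14] rot [-0.01   0.002  0.003] q [ 0.57 -0.   -0.87  2.    0.    1.14 -0.16]
60 [(14, -1.0, 56), (26, -1.0, 56), (38, -1.0, 56), (50, -1.0, 56), (62, -1.0, 56), (74, -1.0, 56), (86, 0.4, 56), (98, 12.4, 56), (110, 24.4, 56), (122, 36.4, 52)]
55 [(14, -1.0, 56), (26, -1.0, 56), (38, -1.0, 56), (50, -1.0, 56), (62, -1.0, 56), (74, -1.0, 56), (86, 4.4, 56), (98, 16.4, 56), (110, 28.4, 56), (122, 39.1, 52)]
50 [(14, -1.0, 56), (26, -1.0, 56), (38, -1.0, 56), (50, -1.0, 56), (62, -1.0, 56), (74, -1.0, 56), (86, 8.9, 56), (98, 20.9, 56), (110, 32.9, 52), (122, 37.3, 56)]
45 [(14, -1.0, 56), (26, -1.0, 56), (38, -1.0, 56), (50, -1.0, 56), (62, -1.0, 56), (74, 1.9, 56), (86, 13.9, 52), (98, 25.9, 48), (110, 31.6, 52), (122, 32.8, 56)]
40 [(14, -1.0, 56), (26, -1.0, 56), (38, -1.0, 56), (50, -1.0, 56), (62, -1.0, 56), (74, 7.4, 48), (86, 19.4, 44), (98, 26.6, 48), (110, 30.2, 56), (122, 29.5, 56)]
35 [(14, -1.0, 56), (26, -1.0, 56), (38, -1.0, 56), (50, -1.0, 56), (62, 1.2, 36), (74, 13.2, 32), (86, 22.2, 36), 
[... 498 characters left out ...]
 18.1, 52), (110, 21.9, 56), (122, 23.9, 56)]
15 [(14, -1.0, 56), (26, -1.0, 56), (38, 4.0, 4), (50, 10.6, -16), (62, 7.4, -12), (74, 2.4, 16), (86, 6.7, 44), (98, 16.1, 52), (110, 20.7, 56), (122, 24.5, 56)]
10 [(14, -1.0, 56), (26, -1.0, 56), (38, 11.2, -4), (50, 14.4, -16), (62, 4.9, -12), (74, -1.0, 56), (86, 4.6, 40), (98, 14.3, 52), (110, 21.1, 56), (122, 27.6, 56)]
5 [(14, -1.0, 56), (26, 6.6, 4), (38, 18.6, -12), (50, 13.6, -16), (62, 2.8, -4), (74, -1.0, 56), (86, 1.4, 40), (98, 12.2, 52), (110, 23.8, 56), (122, 32.6, 56)]
0 [(14, 2.0, 8), (26, 14.0, -4), (38, 23.0, -12), (50, 11.0, 4), (62, -1.0, 56), (74, -1.0, 56), (86, -1.0, 56), (98, 10.0, 56), (110, 22.0, 56), (122, 34.0, 56)]
```

Call:
{"op": "play_rows", "data": {
  "targets": [
    {"claw": 0,"linear": [0.1,0.3,-0.14],"rotation": [-0.01,0.002,0.003]},
    {"claw": 0,"linear": [0.1,0.05,0],"rotation": [0,0,0]},
    {"claw": 0,"linear": [0,0,0],"rotation": [0,0,0]}
  ]
}}

```text
time: 3.9
position: [0.4384, 0.1208, 0.1343]
tool_rot: [-0.127, 1.565, 0.126]
ft_force: [0.4, -0.0, -0.5]
grip_width: 1.004
```

```bash
python3 -c "
from h import *
need([.437,.1215,.129],9.3)"
python3 - <<'E'
from plan import clr
import numpy as np
W=[(50,130,42),(48,98,42),(40,86,40),(32,80,35),(16,74,30),(2,66,26),(-8,60,23),(-12,54,18),(-16,50,12),(-14,44,7),(-8,36,2),(0,26,0),(0,13,0)]
for a,b in zip(W,W[1:]):
    print(a,b,round(min(clr(*(np.array(a)+(np.array(b)-a)*k)) for k in np.linspace(0,1,9)),1))
E
```

```text
t 3.9 pos [0.4384 0.1208 0.1343] F [ 0.4 -0.  -0.5] w 1.004 | lin [ 0.21  0.04 -0.05] rot [-0.001  0.001  0.001] q [ 0.56 -0.   -0.87  2.   -0.    1.14 -0.15]
(50, 130, 42) (48, 98, 42) 24.0
(48, 98, 42) (40, 86, 40) 19.4
(40, 86, 40) (32, 80, 35) 19.2
(32, 80, 35) (16, 74, 30) 17.7
(16, 74, 30) (2, 66, 26) 13.3
(2, 66, 26) (-8, 60, 23) 8.9
(-8, 60, 23) (-12, 54, 18) 7.7
(-12, 54, 18) (-16, 50, 12) 8.8
(-16, 50, 12) (-14, 44, 7) 12.9
(-14, 44, 7) (-8, 36, 2) 17.3
(-8, 36, 2) (0, 26, 0) 13.0
(0, 26, 0) (0, 13, 0) 1.0
```

Call:
{"op": "play_rows", "data": {
  "newtons": 50,
  "targets": [
    {"claw": 0.4,"linear": [0.15,0.03,-0.04],"rotation": [0,0,0]},
    {"claw": 0.6,"linear": [0,0,0],"rotation": [0,0,0]},
    {"claw": 1,"linear": [0,0,0],"rotation": [0,0,0]},
    {"claw": 1,"linear": [0,0,0],"rotation": [0,0,0]},
    {"claw": 1,"linear": [0,0,0],"rotation": [0,0,0]},
    {"claw": 1,"linear": [0,0,0],"rotation": [0,0,0]}
  ]
}}

```text
time: 4.4
position: [0.4389, 0.1221, 0.1327]
tool_rot: [-0.128, 1.56, 0.125]
ft_force: [0.1, 0.4, 0.8]
grip_width: 0.63
```

```bash
python3 -c "
from h import *
need([.437,.1215,.129],9.3)"
```

```text
t 4.4 pos [0.4389 0.1221 0.1327] F [0.1 0.4 0.8] w 0.63 | lin [ 0.15 -0.01 -0.08] rot [-0.     0.004  0.002] q [ 0.56 -0.   -0.88  2.01  0.    1.13 -0.16]
```

Call:
{"op": "play_rows", "data": {
  "newtons": 50,
  "targets": [
    {"claw": 1,"linear": [0,0,0],"rotation": [0,0,0]},
    {"claw": 1,"linear": [0,0,0],"rotation": [0,0,0]},
    {"claw": 1,"linear": [0,0,0],"rotation": [0,0,0]},
    {"claw": 1,"linear": [0,0,0],"rotation": [0,0,0]},
    {"claw": 1,"linear": [0,0,0],"rotation": [0,0,0]},
    {"claw": 1,"linear": [0,0,0],"rotation": [0,0,0]},
    {"claw": 1,"linear": [0,0,0],"rotation": [0,0,0]},
    {"claw": 1,"linear": [0,0,0],"rotation": [0,0,0]}
  ]
}}

```text
time: 5.07
position: [0.4384, 0.1219, 0.1328]
tool_rot: [-0.128, 1.562, 0.125]
ft_force: [0.1, -0.2, 1.4]
grip_width: 0.271
```

```bash
python3 -c "
from h import *
need([.437,.1215,.129],9.3)"
```

```text
t 5.07 pos [0.4384 0.1219 0.1328] F [ 0.1 -0.2  1.4] w 0.271 | lin [ 0.15 -0.01 -0.06] rot [-0.001  0.003  0.002] q [ 0.56 -0.   -0.88  2.01  0.    1.13 -0.16]
```

Call:
{"op": "play_rows", "data": {
  "targets": [
    {"claw": 1,"linear": [-0.4,0,0],"rotation": [0,0,0]},
    {"claw": 1,"linear": [-0.7,0,0],"rotation": [0,0,0]},
    {"claw": 1,"linear": [-1,0,0],"rotation": [0,0,0]},
    {"claw": 1,"linear": [-1,0,0],"rotation": [0,0,0]},
    {"claw": 1,"linear": [-1,0,0],"rotation": [0,0,0]},
    {"claw": 1,"linear": [-1,0,0],"rotation": [0,0,0]},
    {"claw": 1,"linear": [-1,0,0],"rotation": [0,0,0]},
    {"claw": 1,"linear": [-0.6,0,0],"rotation": [0,0,0]}
  ]
}}

```text
time: 5.73
position: [0.4323, 0.1216, 0.3041]
tool_rot: [-0.13, 1.574, 0.128]
ft_force: [0.2, 0.1, -2.7]
grip_width: 0.272
```

```bash
python3 -c "
from h import *
need([.45,-.04,.31],-3)
b=cv2.imread('pics/scene0.png')
cv2.imwrite('pics/crop2.png',cv2.resize(b[230:330,365:475],None,fx=6,fy=6,interpolation=cv2.INTER_CUBIC))"
```

```text
t 5.73 pos [0.4323 0.1216 0.3041] F [ 0.2  0.1 -2.7] w 0.272 | lin [-0.23 -6.49 -0.36] rot [ 0.138 -0.004  0.001] q [ 0.59 -0.15 -0.81  1.76 -0.11  1.5  -0.05]
```

View pics/crop2.png

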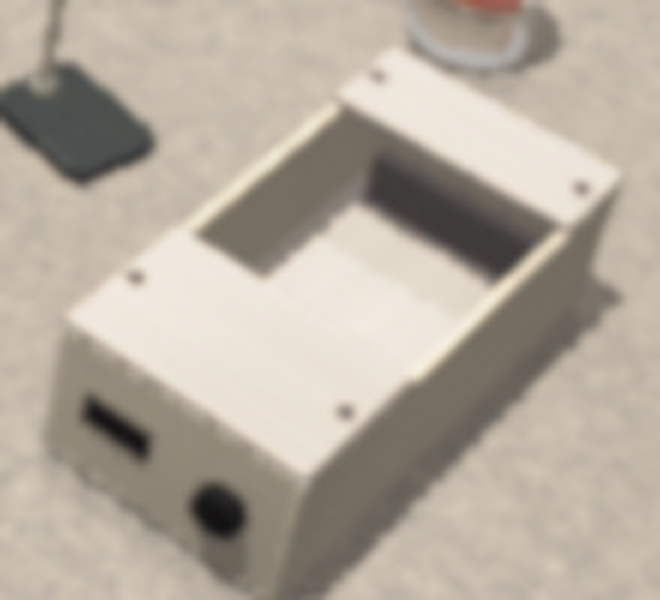

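The enlarged scene crop shows the tub's top corners at (395,47), (620,175), (305,475) and (67,315) in crop pixels. The wrist force reads the carrier's weight.

Call:
{"op": "play_rows", "data": {
  "targets": [
    {"claw": 1,"linear": [0,-0.7,0],"rotation": [0.015,0,0]},
    {"claw": 1,"linear": [0,-1,0],"rotation": [0.022,0,0]},
    {"claw": 1,"linear": [-0.1,-1,0],"rotation": [0.022,0,0]},
    {"claw": 1,"linear": [-0.1,-1,0],"rotation": [0.022,0,0]},
    {"claw": 1,"linear": [-0.1,-1,0],"rotation": [0.022,0,0]},
    {"claw": 1,"linear": [-0.1,-1,0],"rotation": [0.022,0,0]},
    {"claw": 1,"linear": [-0.1,-1,0],"rotation": [0.022,0,0]},
    {"claw": 1,"linear": [0,-1,0],"rotation": [0.022,0,0]},
    {"claw": 1,"linear": [0,-0.8,0],"rotation": [0.022,0,0]},
    {"claw": 1,"linear": [0,-0.5,0],"rotation": [0.022,0,0]}
  ]
}}

```text
time: 6.57
position: [0.4359, -0.1124, 0.3194]
tool_rot: [0.141, 1.568, -0.144]
ft_force: [0.4, -0.6, -2.8]
grip_width: 0.274
```

```bash
cat >> h.py <<'E'
TC=np.array([.5235,-.2233]); TY=-16.3; H=132.8
def tneed(x,z,t):
    """need() for carrier pose in tub-local mm / lean deg"""
    l=np.radians(t);a=np.radians(TY); lx=(x-np.sin(l)*H)/1e3; lz=(z+np.cos(l)*H)/1e3
    need([TC[0]+lx*np.cos(a),TC[1]+lx*np.sin(a),lz],TY,t)
E
python3 -c "
from h import *
C=cam('scene'); P=lambda x,y,z:ray(C,(365+(x+.5)/6-.5,230+(y+.5)/6-.5),z)
t=np.array([P(*p,.088) for p in [(395,47),(620,175),(305,475),(67,315)]]);print(t.round(4),t.mean(0))
ax=(t[0]+t[1]-t[2]-t[3])/2; print('axis',np.linalg.norm(ax),np.degrees(np.arctan2(ax[1],ax[0])))
tneed(50,135,0);tneed(50,135,42)"
```

```text
[[ 0.6654 -0.2026  0.088 ]
 [ 0.63   -0.3147  0.088 ]
 [ 0.3883 -0.2458  0.088 ]
 [ 0.4214 -0.1325  0.088 ]] [ 0.52626941 -0.22389978  0.088     ]
axis 0.2526032896823169 -15.952858345505875
t 6.57 pos [ 0.4359 -0.1124  0.3194] F [ 0.4 -0.6 -2.8] w 0.274 | lin [ 2.06 -3.93  6.24] rot [ 0.066 -0.001  0.001] q [ 0.8  -0.13 -0.54  1.74 -0.07  1.52  0.09]
t 6.57 pos [ 0.4359 -0.1124  0.3194] F [ 0.4 -0.6 -2.8] w 0.274 | lin [ 3.43 -3.56  2.7 ] rot [ 0.063 -0.467 -0.023] q [ 0.8  -0.13 -0.54  1.74 -0.07  1.52  0.09]
```

Call:
{"op": "play_rows", "data": {
  "targets": [
    {"claw": 1,"linear": [0,-0.6,0.4],"rotation": [0.015,0,0]},
    {"claw": 1,"linear": [0,-0.8,0.4],"rotation": [0.02,0,0]},
    {"claw": 1,"linear": [0,-0.8,0.4],"rotation": [0.02,-0.03,0]},
    {"claw": 1,"linear": [0,-0.7,0.4],"rotation": [0.01,-0.06,0]},
    {"claw": 1,"linear": [0,-0.3,0.4],"rotation": [0,-0.07,0]},
    {"claw": 1,"linear": [0,0,0.2],"rotation": [0,-0.07,0]},
    {"claw": 1,"linear": [0,0,0],"rotation": [0,-0.07,0]},
    {"claw": 1,"linear": [0,0,0],"rotation": [0,-0.07,0]},
    {"claw": 1,"linear": [0,0,0],"rotation": [0,-0.05,0]},
    {"claw": 1,"linear": [0,0,0],"rotation": [0,0,0]}
  ]
}}

```text
time: 7.4
position: [0.4916, -0.2193, 0.3065]
tool_rot: [0.173, 1.075, -0.252]
ft_force: [-2.1, -2.8, -2.5]
grip_width: 0.268
```

```bash
sed -i 's/^TC=.*/TC=np.array([.525,-.2236]); TY=-16.1; H=132.8/' h.py
python3 -c "
from h import *
tneed(50,150,42);tneed(50,130,42)"
```

```text
t 7.4 pos [ 0.4916 -0.2193  0.3065] F [-2.1 -2.8 -2.5] w 0.268 | lin [ 1.94  0.16 -1.28] rot [-0.012 -0.158 -0.006] q [ 0.65 -0.3  -0.18  1.99 -0.18  0.97  0.24]
t 7.4 pos [ 0.4916 -0.2193  0.3065] F [-2.1 -2.8 -2.5] w 0.268 | lin [ 2.65  0.15 -1.65] rot [-0.012 -0.158 -0.006] q [ 0.65 -0.3  -0.18  1.99 -0.18  0.97  0.24]
```

Run:
```python
from h import *
from plan import clr
W=[(58,125,29),(54,100,29),(40,88,29),(16,74,29),(2,66,26),(-8,60,23),(-12,54,18),(-16,50,12),(-14,44,7),(-8,36,2),(0,26,0),(0,13,0)]
for a,b in zip(W,W[1:]):
    print(a,b,round(min(clr(*(np.array(a)+(np.array(b)-a)*k)) for k in np.linspace(0,1,9)),1))
tneed(58,125,29)
```

```text
(58, 125, 29) (54, 100, 29) 21.9
(54, 100, 29) (40, 88, 29) 15.9
(40, 88, 29) (16, 74, 29) 16.2
(16, 74, 29) (2, 66, 26) 13.3
(2, 66, 26) (-8, 60, 23) 8.9
(-8, 60, 23) (-12, 54, 18) 7.7
(-12, 54, 18) (-16, 50, 12) 8.8
(-16, 50, 12) (-14, 44, 7) 12.9
(-14, 44, 7) (-8, 36, 2) 17.3
(-8, 36, 2) (0, 26, 0) 13.0
(0, 26, 0) (0, 13, 0) 1.0
t 7.4 pos [ 0.4916 -0.2193  0.3065] F [-2.1 -2.8 -2.5] w 0.268 | lin [ 2.81  0.17 -0.27] rot [-0.011 -0.013 -0.007] q [ 0.65 -0.3  -0.18  1.99 -0.18  0.97  0.24]
```

Call:
{"op": "play_rows", "data": {
  "targets": [
    {"claw": 1,"linear": [0.5,0.1,-0.1],"rotation": [-0.01,-0.01,-0.006]},
    {"claw": 1,"linear": [0.7,0.05,-0.1],"rotation": [0,0,0]},
    {"claw": 1,"linear": [0.7,0,0],"rotation": [0,0,0]},
    {"claw": 1,"linear": [0.4,0,0],"rotation": [0,0,0]},
    {"claw": 1,"linear": [0,0,0],"rotation": [0,0,0]}
  ]
}}

```text
time: 7.82
position: [0.5111, -0.2215, 0.2466]
tool_rot: [0.159, 1.072, -0.255]
ft_force: [-0.1, 0.6, -3.5]
grip_width: 0.273
```

Run:
```python
from h import *
tneed(58,125,29); tneed(54,100,29)
cv2.imwrite('pics/t2.png',get_image('top')); a=get_image('scene'); b=cv2.imread('pics/t2.png')
cv2.imwrite('pics/mix2.png',np.hstack([cv2.resize(b[140:260,310:440],(390,360)),cv2.resize(a[200:330,340:480],(390,360))]))
```

```text
t 7.82 pos [ 0.5111 -0.2215  0.2466] F [-0.1  0.6 -3.5] w 0.273 | lin [0.33 0.08 0.16] rot [-0.005 -0.01  -0.001] q [ 0.61 -0.24 -0.18  2.06 -0.15  0.83  0.21]
t 7.82 pos [ 0.5111 -0.2215  0.2466] F [-0.1  0.6 -3.5] w 0.273 | lin [ 1.14  0.07 -0.45] rot [-0.005 -0.01  -0.001] q [ 0.61 -0.24 -0.18  2.06 -0.15  0.83  0.21]
```

View pics/mix2.png

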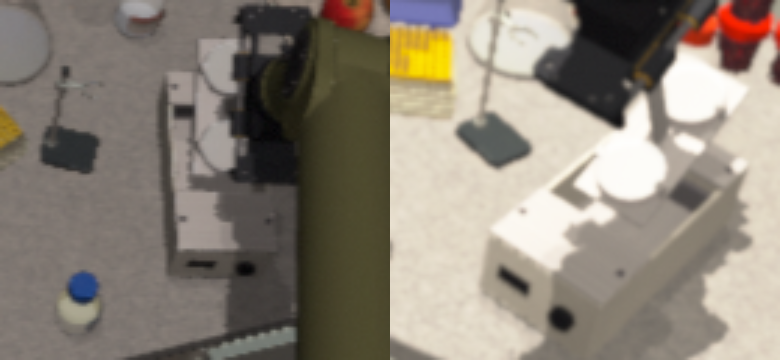

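The pair of views shows the carrier leaning, with its robot-side end over the gap and aligned with the tub.

Call:
{"op": "play_rows", "data": {
  "targets": [
    {"claw": 1,"linear": [0.5,0.07,-0.1],"rotation": [-0.005,-0.01,0]},
    {"claw": 1,"linear": [0.5,0,-0.2],"rotation": [0,0,0]},
    {"claw": 1,"linear": [0.15,0,-0.3],"rotation": [0,0,0]},
    {"claw": 1,"linear": [0.1,0,-0.4],"rotation": [0,0,0]},
    {"claw": 1,"linear": [0,0,-0.2],"rotation": [0,0,0]},
    {"claw": 1,"linear": [0,0,0],"rotation": [0,0,0]}
  ]
}}

```text
time: 8.42
position: [0.5019, -0.2181, 0.212]
tool_rot: [0.148, 1.046, -0.254]
ft_force: [0.0, -0.7, -2.9]
grip_width: 0.274
```

```bash
cat >> h.py <<'E'
def where():
    s=get_state(); T=R.from_rotvec(s['tool_rot']).as_matrix(); a=np.radians(TY); Rz=np.array([[np.cos(a),np.sin(a),0],[-np.sin(a),np.cos(a),0],[0,0,1]])
    up=-Rz@T[:,0]; p=Rz@(s['position']-np.r_[TC,0])*1e3; o=p-up*H; t=np.degrees(np.arctan2(-up[0],up[2]))
    print('carrier local x,y,z',o.round(1),'lean',round(t,1),'roll',round(np.degrees(up[1]),1))
    try:
        from plan import clr; print('clr',clr(o[0],o[2],t))
    except Exception as e: print(e)
E
python3 -c "
from h import *
where();tneed(40,88,29); tneed(16,74,29)"
```

```text
carrier local x,y,z [42.  -1.1 96.6] lean 29.6 roll 0.0
clr 12.190230272691945
t 8.42 pos [ 0.5019 -0.2181  0.212 ] F [ 0.  -0.7 -2.9] w 0.274 | lin [ 0.26  0.04 -0.18] rot [0.    0.007 0.   ] q [ 0.6  -0.25 -0.17  2.16 -0.17  0.72  0.24]
t 8.42 pos [ 0.5019 -0.2181  0.212 ] F [ 0.  -0.7 -2.9] w 0.274 | lin [ 0.27  0.04 -1.29] rot [0.    0.007 0.   ] q [ 0.6  -0.25 -0.17  2.16 -0.17  0.72  0.24]
```

Call:
{"op": "play_rows", "data": {
  "targets": [
    {"claw": 1,"linear": [0.2,0.04,-0.2],"rotation": [0,0,0]},
    {"claw": 1,"linear": [0.1,0,-0.4],"rotation": [0,0,0]},
    {"claw": 1,"linear": [0,0,-0.4],"rotation": [0,0,0]},
    {"claw": 1,"linear": [0,0,-0.2],"rotation": [0,0,0]},
    {"claw": 1,"linear": [0,0,0],"rotation": [0,0,0]}
  ]
}}

```text
time: 8.83
position: [0.4787, -0.2106, 0.1907]
tool_rot: [0.147, 1.043, -0.256]
ft_force: [-0.4, 0.8, -2.5]
grip_width: 0.272
```

```bash
python3 -c "
from h import *
where();tneed(16,74,29); tneed(2,66,26)"
```

```text
carrier local x,y,z [18.  -0.5 75.5] lean 29.8 roll 0.1
clr 17.212560046953918
t 8.83 pos [ 0.4787 -0.2106  0.1907] F [-0.4  0.8 -2.5] w 0.272 | lin [ 0.01  0.01 -0.02] rot [0.    0.009 0.001] q [ 0.6  -0.29 -0.16  2.23 -0.19  0.69  0.26]
t 8.83 pos [ 0.4787 -0.2106  0.1907] F [-0.4  0.8 -2.5] w 0.272 | lin [ 0.02  0.01 -0.39] rot [0.    0.043 0.001] q [ 0.6  -0.29 -0.16  2.23 -0.19  0.69  0.26]
```

Call:
{"op": "play_rows", "data": {
  "targets": [
    {"claw": 1,"linear": [0,0,-0.15],"rotation": [0,0.022,0]},
    {"claw": 1,"linear": [0,0,-0.2],"rotation": [0,0.022,0]},
    {"claw": 1,"linear": [0.02,0,-0.1],"rotation": [0,0.015,0]},
    {"claw": 1,"linear": [0,0,-0.1],"rotation": [0,0.015,0]},
    {"claw": 1,"linear": [0,0,0],"rotation": [0,0,0]}
  ]
}}

```text
time: 9.25
position: [0.4661, -0.2073, 0.1845]
tool_rot: [0.163, 1.16, -0.25]
ft_force: [-0.1, 0.7, -2.7]
grip_width: 0.27
```

```bash
python3 -c "
from h import *
where();tneed(-8,60,23); tneed(-12,54,18);tneed(-16,50,12)"
```

```text
carrier local x,y,z [-9.1 -0.9 62.3] lean 23.1 roll 0.1
clr 11.296446383652317
t 9.25 pos [ 0.4661 -0.2073  0.1845] F [-0.1  0.7 -2.7] w 0.27 | lin [0.1  0.03 0.01] rot [-0.     0.001  0.001] q [ 0.61 -0.24 -0.19  2.17 -0.13  0.82  0.21]
t 9.25 pos [ 0.4661 -0.2073  0.1845] F [-0.1  0.7 -2.7] w 0.27 | lin [0.28 0.03 0.23] rot [-0.     0.056  0.001] q [ 0.61 -0.24 -0.19  2.17 -0.13  0.82  0.21]
t 9.25 pos [ 0.4661 -0.2073  0.1845] F [-0.1  0.7 -2.7] w 0.27 | lin [0.44 0.03 0.57] rot [-0.001  0.123  0.001] q [ 0.61 -0.24 -0.19  2.17 -0.13  0.82  0.21]
```

Call:
{"op": "play_rows", "data": {
  "targets": [
    {"claw": 1,"linear": [0.14,0.02,0.1],"rotation": [0,0.027,0]},
    {"claw": 1,"linear": [0.14,0.02,0.12],"rotation": [0,0.027,0]},
    {"claw": 1,"linear": [0.05,0,0.11],"rotation": [0,0.022,0]},
    {"claw": 1,"linear": [0.05,0,0.11],"rotation": [0,0.022,0]},
    {"claw": 1,"linear": [0.04,0,0.1],"rotation": [0,0.02,0]},
    {"claw": 1,"linear": [0,0,0],"rotation": [0,0,0]}
  ]
}}

```text
time: 9.75
position: [0.4849, -0.2121, 0.1806]
tool_rot: [0.19, 1.341, -0.241]
ft_force: [-0.1, -0.6, -2.6]
grip_width: 0.274
```

```bash
python3 -c "
from h import *
where();tneed(-15,44,7); tneed(-8,36,2);tneed(-4,26,0)"
```

```text
carrier local x,y,z [-12.7  -0.4  51. ] lean 12.6 roll 0.1
clr 11.307270678337368
t 9.75 pos [ 0.4849 -0.2121  0.1806] F [-0.1 -0.6 -2.6] w 0.274 | lin [0.28 0.   0.37] rot [-0.002  0.062  0.001] q [ 0.61 -0.06 -0.23  1.98 -0.04  1.    0.12]
t 9.75 pos [ 0.4849 -0.2121  0.1806] F [-0.1 -0.6 -2.6] w 0.274 | lin [0.72 0.01 1.03] rot [-0.002  0.118  0.001] q [ 0.61 -0.06 -0.23  1.98 -0.04  1.    0.12]
t 9.75 pos [ 0.4849 -0.2121  0.1806] F [-0.1 -0.6 -2.6] w 0.274 | lin [1.18 0.01 1.28] rot [-0.002  0.14   0.001] q [ 0.61 -0.06 -0.23  1.98 -0.04  1.    0.12]
```

Call:
{"op": "play_rows", "data": {
  "targets": [
    {"claw": 1,"linear": [0.13,0,0.17],"rotation": [0,0.03,0]},
    {"claw": 1,"linear": [0.14,0,0.18],"rotation": [0,0.03,0]},
    {"claw": 1,"linear": [0.18,0,0.22],"rotation": [0,0.025,0]},
    {"claw": 1,"linear": [0.2,0,0.22],"rotation": [0,0.025,0]},
    {"claw": 1,"linear": [0.2,0,0.1],"rotation": [0,0.013,0]},
    {"claw": 1,"linear": [0.1,0,0],"rotation": [0,0.005,0]},
    {"claw": 1,"linear": [0,0,0],"rotation": [0,0,0]}
  ]
}}

```text
time: 10.33
position: [0.5116, -0.2204, 0.1603]
tool_rot: [0.22, 1.533, -0.227]
ft_force: [-1.3, -0.9, -2.5]
grip_width: 0.274
```

```bash
python3 -c "
from h import *
where();tneed(0,14,0)"
```

```text
carrier local x,y,z [-10.2  -0.7  27.5] lean 1.5 roll 0.0
clr 13.262419877623849
t 10.33 pos [ 0.5116 -0.2204  0.1603] F [-1.3 -0.9 -2.5] w 0.274 | lin [0.55 0.03 0.54] rot [-0.003  0.017  0.   ] q [ 0.58  0.16 -0.24  1.78  0.04  1.18  0.04]
```

Call:
{"op": "play_rows", "data": {
  "targets": [
    {"claw": 1,"linear": [0.15,0.02,0.15],"rotation": [-0.003,0.016,0]},
    {"claw": 1,"linear": [0.2,0,0.1],"rotation": [0,0,0]},
    {"claw": 1,"linear": [0.15,0,0],"rotation": [0,0,0]},
    {"claw": 1,"linear": [0.05,0,0],"rotation": [0,0,0]},
    {"claw": 1,"linear": [0.04,0,0],"rotation": [0,0,0]},
    {"claw": 1,"linear": [0,0,0],"rotation": [0,0,0]}
  ]
}}

```text
time: 10.83
position: [0.5164, -0.2218, 0.1458]
tool_rot: [0.219, 1.552, -0.223]
ft_force: [-0.3, 0.1, -3.1]
grip_width: 0.274
```

```bash
python3 -c "
from h import *
where();tneed(5,12,0)"
```

```text
carrier local x,y,z [-7.7 -0.8 13. ] lean 0.4 roll 0.1
clr 0.3379042310694871
t 10.83 pos [ 0.5164 -0.2218  0.1458] F [-0.3  0.1 -3.1] w 0.274 | lin [0.04 0.03 0.55] rot [-0.001  0.005  0.001] q [ 0.57  0.19 -0.24  1.77  0.05  1.18  0.04]
```

Still holding the full weight, about 1 mm above the floor. I'll touch down gently.

Call:
{"op": "play_rows", "data": {
  "targets": [
    {"claw": 1,"linear": [0.04,0,0],"rotation": [0,0.005,0]},
    {"claw": 1,"linear": [0.04,0,0],"rotation": [0,0,0]},
    {"claw": 1,"linear": [0.02,0,0],"rotation": [0,0,0]},
    {"claw": 1,"linear": [0,0,0],"rotation": [0,0,0]}
  ]
}}

```text
time: 11.17
position: [0.5162, -0.2221, 0.145]
tool_rot: [0.22, 1.558, -0.223]
ft_force: [0.1, 0.8, -3.3]
grip_width: 0.27
```

```bash
python3 -c "
from h import *
where();tneed(12,12,0)"
```

```text
carrier local x,y,z [-8.6 -1.2 12.2] lean 0.1 roll 0.1
clr 0.02157504448649128
t 11.17 pos [ 0.5162 -0.2221  0.145 ] F [ 0.1  0.8 -3.3] w 0.27 | lin [0.01 0.04 0.83] rot [-0.001  0.001  0.001] q [ 0.57  0.2  -0.24  1.77  0.05  1.18  0.03]
```

Call:
{"op": "play_rows", "data": {
  "targets": [
    {"claw": 1,"linear": [0.06,0,0],"rotation": [0,0,0]},
    {"claw": 1,"linear": [0.06,0,0],"rotation": [0,0,0]},
    {"claw": 1,"linear": [0.06,0,0],"rotation": [0,0,0]},
    {"claw": 1,"linear": [0.02,0,0],"rotation": [0,0,0]}
  ]
}}

```text
time: 11.5
position: [0.5166, -0.2223, 0.1449]
tool_rot: [0.22, 1.557, -0.224]
ft_force: [-0.8, 0.9, -1.3]
grip_width: 0.271
```

```bash
python3 -c "
from h import *
where();tneed(12,12,0)"
```

```text
carrier local x,y,z [-8.1 -1.4 12.1] lean 0.2 roll 0.1
clr -1
t 11.5 pos [ 0.5166 -0.2223  0.1449] F [-0.8  0.9 -1.3] w 0.271 | lin [0.01 0.05 0.82] rot [-0.001  0.002  0.001] q [ 0.57  0.2  -0.24  1.77  0.05  1.18  0.03]
```

Call:
{"op": "play_rows", "data": {
  "targets": [
    {"claw": 1,"linear": [0.02,0,0.2],"rotation": [0,0,0]},
    {"claw": 1,"linear": [0.02,0.03,0.2],"rotation": [0,0,0]},
    {"claw": 1,"linear": [0.02,0,0.2],"rotation": [0,0,0]},
    {"claw": 1,"linear": [0.02,0,0.15],"rotation": [0,0,0]},
    {"claw": 1,"linear": [0.02,0,0],"rotation": [0,0,0]}
  ]
}}

```text
time: 11.92
position: [0.5361, -0.2279, 0.1448]
tool_rot: [0.219, 1.558, -0.225]
ft_force: [-3.0, 1.1, 6.4]
grip_width: 0.276
```

```bash
python3 -c "
from h import *
where();tneed(20,12,0)"
```

```text
carrier local x,y,z [12.1 -1.5 12. ] lean 0.1 roll 0.2
clr -1
t 11.92 pos [ 0.5361 -0.2279  0.1448] F [-3.   1.1  6.4] w 0.276 | lin [-0.    0.04  0.33] rot [-0.001  0.001  0.002] q [ 0.56  0.24 -0.24  1.72  0.06  1.19  0.02]
```

Call:
{"op": "play_rows", "data": {
  "targets": [
    {"claw": 1,"linear": [0,0,0.12],"rotation": [0,0,0]},
    {"claw": 1,"linear": [0,0,0.12],"rotation": [0,0,0]},
    {"claw": 1,"linear": [0,0,0.12],"rotation": [0,0,0]}
  ]
}}

```text
time: 12.17
position: [0.5446, -0.2307, 0.1452]
tool_rot: [0.219, 1.562, -0.225]
ft_force: [-13.0, 3.6, 16.0]
grip_width: 0.27
```

```bash
python3 -c "
from h import *
where();tneed(20,12,0)"
```

```text
carrier local x,y,z [20.6 -1.9 12.4] lean -0.1 roll 0.2
clr -1
t 12.17 pos [ 0.5446 -0.2307  0.1452] F [-13.    3.6  16. ] w 0.27 | lin [ 0.01  0.05 -0.03] rot [-0.001 -0.001  0.002] q [ 0.56  0.26 -0.24  1.69  0.07  1.2   0.02]
```

Call:
{"op": "play_rows", "data": {
  "targets": [
    {"claw": 1,"linear": [-0.03,0,0.15],"rotation": [0,0,0]},
    {"claw": 1,"linear": [-0.03,0,0.15],"rotation": [0,0,0]},
    {"claw": 1,"linear": [0,0,0.15],"rotation": [0,0,0]}
  ]
}}

```text
time: 12.42
position: [0.5475, -0.2316, 0.147]
tool_rot: [0.222, 1.585, -0.223]
ft_force: [-12.6, 4.2, 16.8]
grip_width: 0.271
```

```bash
python3 -c "
from h import *
where();tneed(20,12,0)"
```

```text
carrier local x,y,z [20.5 -2.  14.2] lean -1.4 roll 0.2
clr -1
t 12.42 pos [ 0.5475 -0.2316  0.147 ] F [-12.6   4.2  16.8] w 0.271 | lin [ 0.09  0.06 -0.15] rot [-0.001 -0.016  0.002] q [ 0.55  0.28 -0.24  1.66  0.07  1.23  0.02]
```

Call:
{"op": "play_rows", "data": {
  "targets": [
    {"claw": 1,"linear": [0.05,0,-0.05],"rotation": [0,-0.016,0]},
    {"claw": 1,"linear": [0.04,0,0],"rotation": [0,-0.01,0]},
    {"claw": 1,"linear": [0,0,0],"rotation": [0,0,0]}
  ]
}}

```text
time: 12.67
position: [0.5434, -0.2303, 0.145]
tool_rot: [0.217, 1.553, -0.225]
ft_force: [-0.1, 1.3, 1.8]
grip_width: 0.272
```

```bash
python3 -c "
from h import *
where();tneed(21,12,0)"
```

```text
carrier local x,y,z [20.5 -1.9 12.2] lean 0.4 roll 0.2
clr -1
t 12.67 pos [ 0.5434 -0.2303  0.145 ] F [-0.1  1.3  1.8] w 0.272 | lin [0.01 0.05 0.06] rot [-0.     0.004  0.002] q [ 0.56  0.25 -0.24  1.7   0.07  1.19  0.02]
```

Call:
{"op": "play_rows", "data": {
  "targets": [
    {"claw": 1,"linear": [0.04,0,0.15],"rotation": [0,0,0]},
    {"claw": 1,"linear": [0.04,0,0.18],"rotation": [0,-0.006,0]},
    {"claw": 1,"linear": [0.04,0,0.18],"rotation": [0,-0.008,0]}
  ]
}}

```text
time: 12.92
position: [0.5446, -0.2312, 0.1451]
tool_rot: [0.218, 1.56, -0.225]
ft_force: [-18.0, 5.4, 18.2]
grip_width: 0.273
```

```bash
python3 -c "
from h import *
where();tneed(21,12,0)"
```

```text
carrier local x,y,z [20.9 -2.5 12.3] lean 0.0 roll 0.3
clr -1
t 12.92 pos [ 0.5446 -0.2312  0.1451] F [-18.    5.4  18.2] w 0.273 | lin [0.01 0.08 0.  ] rot [-0.001  0.     0.003] q [ 0.56  0.26 -0.24  1.69  0.07  1.2   0.02]
```

Call:
{"op": "play_rows", "data": {
  "targets": [
    {"claw": 1,"linear": [-0.03,0,0.03],"rotation": [0,0,0]},
    {"claw": 1,"linear": [0,0,0],"rotation": [0,0,0]},
    {"claw": 0.5,"linear": [0,0,0],"rotation": [0,0,0]},
    {"claw": 0.2,"linear": [0,0,0],"rotation": [0,0,0]},
    {"claw": 0.2,"linear": [0,0,0],"rotation": [0,0,0]},
    {"claw": 0,"linear": [0,0,0],"rotation": [0,0,0]},
    {"claw": 0,"linear": [0,0,0],"rotation": [0,0,0]},
    {"claw": 0,"linear": [0,0,0],"rotation": [0,0,0]},
    {"claw": 0,"linear": [0,0,0],"rotation": [0,0,0]},
    {"claw": 0,"linear": [0,0,0],"rotation": [0,0,0]}
  ]
}}

```text
time: 13.75
position: [0.5492, -0.2319, 0.1439]
tool_rot: [0.217, 1.556, -0.224]
ft_force: [-0.0, 0.0, -0.1]
grip_width: 0.792
```

```bash
python3 -c "
from h import *
where();tneed(21,12,0)"
```

```text
carrier local x,y,z [26.1 -1.8 11.1] lean 0.2 roll 0.2
clr -1
t 13.75 pos [ 0.5492 -0.2319  0.1439] F [-0.   0.  -0.1] w 0.792 | lin [-0.04  0.05 -0.18] rot [-0.     0.003  0.002] q [ 0.56  0.26 -0.24  1.69  0.07  1.19  0.02]
```

Call:
{"op": "play_rows", "data": {
  "targets": [
    {"claw": 0,"linear": [-0.3,0,-0.15],"rotation": [0,0,0]},
    {"claw": 0,"linear": [-0.6,0,0],"rotation": [0,0,0]},
    {"claw": 0,"linear": [-0.8,0,0],"rotation": [0,0,0]},
    {"claw": 0,"linear": [-1,0,0],"rotation": [0,0,0]},
    {"claw": 0,"linear": [-1,0,0],"rotation": [0,0,0]},
    {"claw": 0,"linear": [-1,0,0],"rotation": [0,0,0]},
    {"claw": 0,"linear": [-0.8,-0.3,0],"rotation": [0,0,0]},
    {"claw": 0,"linear": [0,-1,0],"rotation": [0,0,0]},
    {"claw": 0,"linear": [0,-1,0],"rotation": [0,0,0]},
    {"claw": 0,"linear": [0,-1,0],"rotation": [0,0,0]}
  ]
}}

```text
time: 14.58
position: [0.523, -0.3021, 0.2947]
tool_rot: [0.207, 1.553, -0.21]
ft_force: [0.0, 0.7, 0.1]
grip_width: 0.996
```

Call:
{"op": "play_rows", "data": {
  "targets": [
    {"claw": 0,"linear": [0,-1,0],"rotation": [0,0,0]},
    {"claw": 0,"linear": [0,-1,0],"rotation": [0,0,0]},
    {"claw": 0,"linear": [0,-1,0],"rotation": [0,0,0]},
    {"claw": 0,"linear": [0,-1,0],"rotation": [0,0,0]},
    {"claw": 0,"linear": [0,-0.5,0],"rotation": [0,0,0]},
    {"claw": 0,"linear": [0,0,0],"rotation": [0,0,0]}
  ]
}}

```text
time: 15.08
position: [0.4876, -0.4205, 0.3006]
tool_rot: [0.208, 1.548, -0.22]
ft_force: [0.0, 0.1, -1.0]
grip_width: 0.998
```

Run:
```python
from h import *
where()
b=get_image('top'); a=get_image('scene'); cv2.imwrite('pics/t3.png',b); cv2.imwrite('pics/s3.png',a)
cv2.imwrite('pics/mix3.png',np.hstack([cv2.resize(b[130:280,210:430],(440,300)),cv2.resize(a[220:330,360:480],(327,300))]))
def L(x,y,z):
    t=np.radians(TY); return [TC[0]+x/1e3*np.cos(t)-y/1e3*np.sin(t),TC[1]+x/1e3*np.sin(t)+y/1e3*np.cos(t),z/1e3]
for n in('top','scene'):
    C=cam(n); print(n,'grip top exp',proj(C,L(20.7,-2,187)),'strap foot',proj(C,L(20.7,-2,33)))
b0=cv2.imread('pics/top0.png')
for nm,(x,y) in dict(bottle=(336,240),cup=(229,224),timer=(233,264)).items():
    d=cv2.absdiff(b,b0)[y-14:y+14,x-14:x+14]; print(nm,'diff mean',d.mean())
```

```text
carrier local x,y,z [  20.5 -200.4  167.8] lean 0.7 roll 0.3
clr 78.69345117227692
top grip top exp [388.34022928 173.29178419] strap foot [379.97016216 194.11651549]
scene grip top exp [436.25011665 238.4164538 ] strap foot [424.05525588 281.31074316]
bottle diff mean 3.502551020408163
cup diff mean 3.078231292517007
timer diff mean 3.7840136054421767
```

View pics/mix3.png

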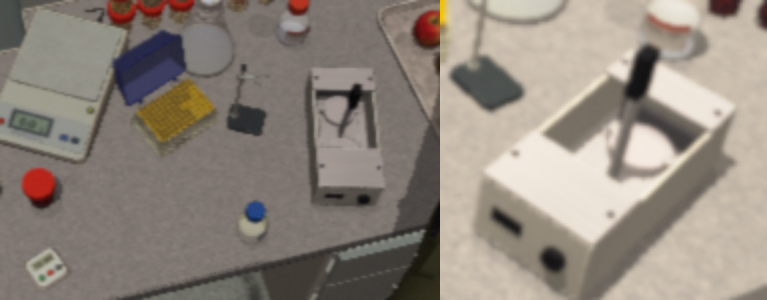

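```bash
python3 -c "
from bench import *
print(close_job())"
```

```text
the job is handed in; nothing more can be done
None
```

The carrier is in the tub, standing flat and upright against the hidden stop, and I have handed the job in. The clock stood at about 15 s of the 51 s when I did.

- **Insertion:** I gripped the carrier by its black grip and leaned it about 29 degrees, handle towards the robot. Joint 2 was at its limit, so I could not reach the suggested 45. My clearance calculation showed 29 degrees was enough. The robot-side end went under the deep cover and I righted the carrier inside. No contact force showed until it touched the floor.
- **Push home:** The first push met the stop and began to tip the carrier forward by about 1.4 degrees. I levelled it and pushed again, to about 18 N horizontally. It settled with its origin at about +20.9 mm along the tub and lean near 0. That puts the stop face at about 106 mm, with roughly 17 mm of the near end and 28 mm of the far end under the covers.
- **Last checks:** After release the wrist force was zero. The final pictures show the carrier upright, with the grip top at scene pixel (437, 238) against an expected (436, 238). The strap foot was about 3 pixels from where I expected it. The bottle, cup and timer look unmoved in the top view.
- **Not seen directly:** The contact with the stop is inferred from the force and position readings, because the stop is hidden. When I opened the gripper the tool sprang forward about 5 mm, but the final pictures show no shift of the carrier.

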